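# Lock the bottle guide onto the labelling stand

## Robot

A 7-joint arm with a two-finger parallel gripper is mounted at the origin on the work surface. World frame = base frame: x ahead of the robot, y to its left, z up, the work surface at z = 0. Lengths are in m, angles in degrees, forces in N, time in s.
With the tool pointing down it reaches from about 0.425 to 0.875 m from the base axis. Payload 4.7 kg.
Tool frame: the origin (TCP) lies at the very end of the fingers, on their centre line; the grasp point (between the pads) lies env.grip_point_offset behind it (env.grip_point_offset is the distance from the TCP to the grasp point, in m); z points along the fingers, y is the direction in which the jaws open and shut (so a half turn about z gives the same grasp; the last joint's range is limited). The gripper opens to 87 mm and grips with 3 to 60 N. Pads are 19 mm wide; open, the fingers measure 117 mm over their backs; the gripper's body (75 mm by 190 mm) begins 51 mm behind the grasp point.
Start: joints at [-65.426, 18.392, -4.016, 83.108, 1.295, 78.541, -3.26], TCP at [0.262, 0.595, 0.223] pointing down, gripper open.
Joint ranges: [-163.93, 163.93], [-17.29, 119.83], [-79.2, 71.16], [3.27, 140.29], [-89.18, 269.18], [5.43, 117.66], [-154.24, 154.24]. Speed limits (degrees/s): [147.25, 147.25, 180, 180, 180, 180, 180].

## Interface

Orientations are given as [roll, pitch, yaw] about the fixed x, y, z axes, in that order (R = Rz(yaw) Ry(pitch) Rx(roll)).
In Python, from cell import env gives the robot as it stands.
- The arm moves only by the tool send_rows, never from a script. Its argument "plan" is a list of rows, each a list of 7 numbers: the finger opening in mm, from 0 to 87, then the shift along the tool's x, y, z in mm, then the turn, a rotation vector about the tool's x, y, z in rad. A call has 1 to 12 rows; each row shifts and turns the commanded pose from where the row before left it, along the tool's axes as they then stand; what a row does not reach is not made up. A row lasts 1/10 s, in which the tool goes at most 50 mm and 8.59 degrees, less where a joint would pass 70% of its speed; a pose out of reach is approached as far as the arm can. A call is refused whole if a number of a shift passes 50 or a number of a turn 0.15, either way. A call with a gripper value outside its range is refused whole. The fingers move at their own pace and stop on an object; "grip_force" is the grip in N (left out, the last holds). Time passes only in rows, so rows that do not move let the fingers close. It gives the time, the measured TCP pose, the force and the opening at its end, in the units of the state.
- env.get_obs(): the state, without advancing time (a new reading comes with each control period).
- env.read_camera(name): name is "side" or "top" or "wrist"; returns the picture (420x560x3 uint8, red, green, blue); there is no depth.
- env.get_calibration(name): a dict with "fx", "fy", "cx", "cy" (pixels), "k1" (the pictures are not rectified: a ray, as slopes to the right and down, at radius r is drawn at 1 + k1 r^2 times it, then the intrinsics apply), "extrinsics" (4x4, takes a point from camera to world coordinates). Camera axes: x right, y down, z forward; pixel columns grow to the right and rows downward; lengths in m; the calibration is good to about 2 mm. A picture is of the moment at which its call begins: read the wrist's pose just before it. get_calibration takes no time and is no camera call; for the wrist camera it gives the pose at the moment of the call.
- env.sign_off(): hands the job in, once; it reports no verdict.
Trained networks look in the newest picture that a camera, given by its name, has taken for a name from the list of things; names that differ only in an ending like _2 or _b are one class to them, and where a whole thing is asked for, a point or a joint stands for the part that bears it (a point fixed in the world has none). Each returns a list of dicts, best first, with "confidence" (0 to 1); they miss things now and then, are a little off and sometimes report something else, mostly with a low value. They report only what shows in the picture. A call takes as long as a camera call. They do not tell look-alikes from the thing itself.
- env.regions_of(camera, query): "region" (420x560 bool, what is visible of it) and "rect" ([left, top, right, bottom] in pixels, round what is visible of it).
The state is a dict: "time_s": time; "qpos": joint angles; "joint_velocities": joint speeds; "effort": joint torques, N m; "tool_pos": TCP position; "tool_rot": TCP orientation; "force": force on the tool from outside, world axes, zero at the start; "wrist_torque": the same for the moment, N m; "grip_width": finger opening in m.
Only numpy, scipy, OpenCV 4.12 (cv2) and the standard library are available. Lean on these libraries where they do the work, as an engineer would, in place of code of your own. Each camera call takes 0.05 s, during which the arm holds its last target. There are 200 camera calls.

## Task

Fit the loose bottle guide onto the sloping deck of the labelling stand, fence upward: press the large ends of its two keyholes over the stud heads until the plate lies flat on the deck, then slide it down the slope until it is fully home and the spring catch has popped up behind its upper edge, and let go. The studs stand a little off their nominal place, so feel for them gently: never load the stand with 60 N or more through the guide, and do not push the bottles or the jar about.

Things in the scene. Friction and masses are not known exactly. Their poses are not given: they have to be found in the camera images.
- guide_grip (a point): Loose bottle guide, 0.35 kg, flat on the table: steel plate 120 x 120 x 5 mm with an upright white fence, 60 mm long (along x), 12 mm thick (along y), top 60 mm above the plate's underside. Point: inside the fence, above the plate's centre, 36 mm above the plate's underside; z: the plate's upward normal. Grip the fence across its thickness.
- keyhole_mid (a point): Point on the guide midway between the large ends of its two keyholes, on the underside: 10 mm to -x of the fence point, same axes. From here the keyholes lie at y = +38 and -38 mm: large end eight-sided, 21 mm across flats, centred at x = 0; slot 11 mm wide from it toward +x, ending at x = +23.5 mm.
- deck: Sloping aluminium deck of a labelling stand, fixed to the table, 240 mm (x) by 170 mm (y). Origin: middle of its upper face; z: normal of the face; x: up the slope (18 degrees), the low edge faces the robot. A white roller at the upper end (x = 98 mm and beyond) stands 24 mm above the face.
- stud_mark (a point): Nominal place midway between two headed studs, on the deck face at its origin, same axes. Studs at y = +38 and -38 mm, normal to the deck: shank 7 mm wide; head 16 mm wide, flat-topped, from 7 to 12 mm above the deck. Their common bar was re-clamped by hand: it is rigid, but really stands up to 15 mm up or down the slope (x) from this mark, to be found by feel or sight.
- catch (a joint): Dark spring block, 8 x 30 mm, on the studs' bar at y = 0, 52 to 60 mm upslope of the studs. Value (m): how far it is pushed down; 0 = up, 6 mm proud of the deck; 0.006 = held flush by the plate (2.5 N). Once the plate is slid about 20 mm down the slope, slot ends against the shanks, it pops up 2 mm behind the plate's upper edge.
- bottle0_mid (a point): Bystander: clear capped bottle, 44 mm across, 150 mm tall, upright and loose on the table; point at half its height.
- bottle1_mid (a point): Bystander: clear capped bottle, 40 mm across, 95 mm tall, upright and loose on the table; point at half its height.
- bottle2_mid (a point): Bystander: glass capped bottle, 48 mm across, 155 mm tall, upright and loose on the table; point at half its height.
- bottle3_mid (a point): Bystander: glass capped bottle, 48 mm across, 155 mm tall, upright and loose on the table; point at half its height.
- bottle4_mid (a point): Bystander: clear capped bottle, 44 mm across, 140 mm tall, upright and loose on the table; point at half its height.
- jar_mid (a point): Bystander: white lidded jar, 68 mm across, 75 mm tall, upright and loose on the table; point at half its height.
Not all that is in view belongs to the job. Of the things like the part that bears guide_grip, leave any that is purple; of the rest the larger one is meant.

How it is judged:
By the outcome, as a careful person would: the job done as asked, in the order asked, and still so for the second after the job is handed in, with the robot touching nothing.
It also fails if it takes over 64 s, if anything falls off the work surface, if the arm or the gripper's body presses on something with over 40 N, if the wrist force passes 120 N, or if a joint passes its speed limit or range.

## Working session

There is one attempt and no reset: what is moved stays moved. The work goes in short steps, Python scripts to look and compute and a tool call to move; the robot and the scene stay as the last step left them, time stands still between calls to the robot, and variables do not carry over. Pictures are saved under pics/ and viewed, about 8 in all and at most 12, crops included, and the job is handed in when it is done.

Besides the shell and the picture viewer there is one more tool, called after "Request:" by a JSON object that holds its "fn" and its "kwargs", one argument or row to a line. send_rows: Moves the arm, as the interface text tells. Its arguments: {"type":"object","properties":{"plan":{"type":"array"},"grip_force":{"type":"number"}},"required":["plan"]}

```bash
mkdir -p pics; ls; cat > h.py <<'E'
import numpy as np, cv2
from scipy.spatial.transform import Rotation as Rot
from cell import env
def save(n,im): cv2.imwrite('pics/'+n+'.png',im[:,:,::-1])
def ray(c,u,v):
    """world origin and unit direction of pixel"""
    K=np.array([[c['fx'],0,c['cx']],[0,c['fy'],c['cy']],[0,0,1.]])
    s=np.array([(u-c['cx'])/c['fx'],(v-c['cy'])/c['fy']]);d=s.copy()
    for _ in range(20): d=s/(1+c['k1']*(d@d))
    E=np.array(c['extrinsics']);r=E[:3,:3]@[d[0],d[1],1]
    return E[:3,3],r/np.linalg.norm(r)
def proj(c,P):
    E=np.array(c['extrinsics']);p=(np.atleast_2d(P)-E[:3,3])@E[:3,:3]
    d=p[:,:2]/p[:,2:];d=d*(1+c['k1']*(d**2).sum(1,keepdims=True))
    return d*[c['fx'],c['fy']]+[c['cx'],c['cy']]
def onz(c,u,v,z):
    o,r=ray(c,u,v);return o+r*(z-o[2])/r[2]
def toolR(o=None): 
    o=o or env.get_obs();return Rot.from_euler('xyz',o['tool_rot'],degrees=True).as_matrix()
E
python3 - <<'E'
from h import *
ims=[]
for n in('side','top'):
    im=env.read_camera(n);save(n+'0',im);c=env.get_calibration(n)
    print(n,c['fx'],c['k1'],np.round(np.array(c['extrinsics']),3).tolist())
    for q in('guide_grip','deck','catch','jar_mid','bottle0_mid'):
        for r in env.regions_of(n,q):
            m=r['region'];ys,xs=np.nonzero(m);print(n,q,round(r['confidence'],2),r['rect'],m.sum(),xs.mean().round(1),ys.mean().round(1))
o=env.get_obs();print(o['time_s'],o['tool_rot'],o['force'],o['grip_width'],env.grip_point_offset)
E
```

```text
pics
side 521.814084567719 0.03367972063762135 [[0.997, -0.03, 0.074, 0.437], [-0.078, -0.556, 0.828, -1.288], [0.016, -0.831, -0.556, 0.929], [0.0, 0.0, 0.0, 1.0]]
side guide_grip 0.87 [163.1, 264.2, 220.4, 304.4] 1521 190.2 283.2
side guide_grip 0.63 [295.7, 228.3, 339.5, 259.2] 695 318.0 244.4
side deck 0.59 [222.6, 149.8, 306.3, 208.3] 2385 263.0 179.6
side catch 0.53 [239.5, 251.1, 294.4, 284.8] 1315 265.8 268.5
side jar_mid 0.89 [316.9, 305.2, 344.8, 337.6] 888 330.0 323.7
side bottle0_mid 0.64 [320.7, 179.6, 341.5, 226.5] 533 331.1 204.8
top 417.98934080614043 -0.11010659948017713 [[-0.005, -0.995, 0.097, 0.411], [-1.0, 0.005, 0.008, 0.012], [-0.009, -0.097, -0.995, 1.372], [0.0, 0.0, 0.0, 1.0]]
top guide_grip 0.81 [342.8, 255.3, 385.8, 298.9] 1193 364.4 276.3
top guide_grip 0.79 [326.6, 191.5, 369.5, 241.2] 1265 348.9 214.6
top guide_grip 0.79 [301.4, 150.2, 336.6, 184.5] 787 318.8 166.9
top deck 0.85 [201.2, 165.8, 272.3, 251.0] 4199 235.0 208.2
top catch 0.63 [419.2, 160.9, 436.2, 187.9] 426 425.4 174.0
top jar_mid 0.59 [419.6, 163.2, 437.3, 187.0] 406 426.0 173.5
top bottle0_mid 0.68 [276.5, 138.7, 291.2, 157.7] 209 283.3 146.7
0.6 [1.79993620e+02 3.14193087e-03 1.56236688e+02] [ 0.45545761 -0.49426081 -0.82663985] 0.08734308817718059 0.0187
```

```bash
python3 - <<'E'
import cv2
a=cv2.imread('pics/top0.png')[110:320,170:450];cv2.imwrite('pics/a.png',cv2.resize(a,None,fx=2.8,fy=2.8,interpolation=cv2.INTER_CUBIC))
a=cv2.imread('pics/side0.png')[130:350,140:400];cv2.imwrite('pics/b.png',cv2.resize(a,None,fx=2.7,fy=2.7,interpolation=cv2.INTER_CUBIC))
E
```

```text
(no output)
```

View pics/a.png

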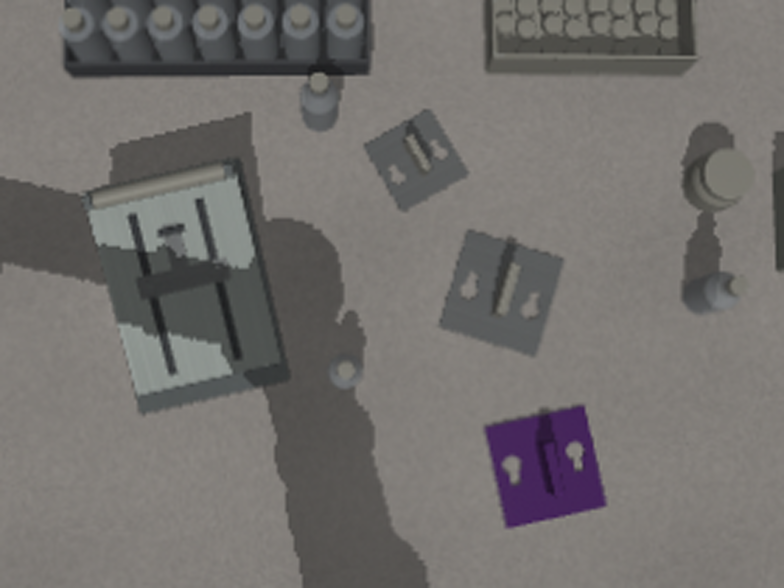

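View pics/b.png

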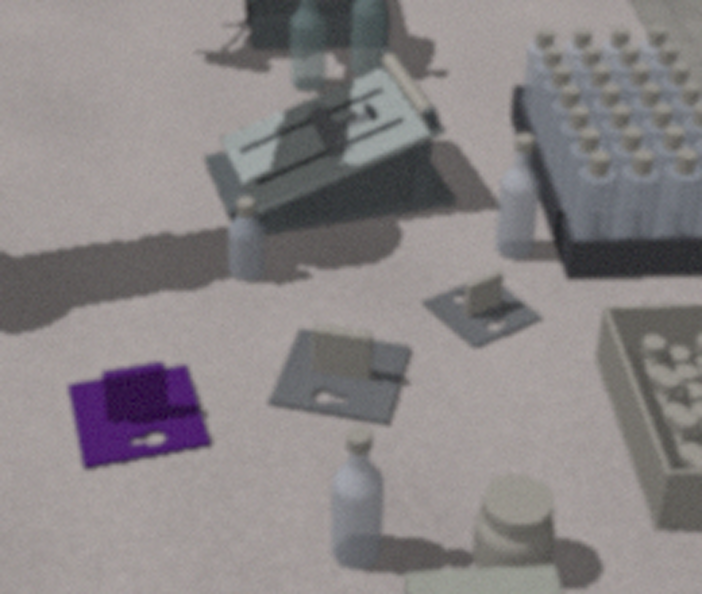

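Candidates for the guide (top picture): purple plate (364,276) must be left alone. Of the two grey ones, the one at (349,215) is larger than the one at (319,167), so I choose it. It has its fence up and its slots toward +x. The deck is at (235,208), with the robot's shadow across it.

```bash
python3 - <<'E'
from h import *
c=env.get_calibration('top');s=env.get_calibration('side')
P=lambda p:np.array(p)/2.8+[170,110]
g=np.array([onz(c,*P(p),.005) for p in[(470,230),(562,258),(537,354),(440,325)]])
print('plate',g.round(3).tolist(),g.mean(0).round(3),[np.linalg.norm(g[i]-g[i-1]).round(3) for i in range(4)])
e=g[0]-g[3]+g[1]-g[2];print('yaw',np.degrees(np.arctan2(e[1],e[0])))
# side projection check of the plate centre
print('plate in side',proj(s,g).round(0).tolist(), 'crop',((proj(s,g)-[140,130])*2.7).round(0).tolist())
for nm,z,p in[('deck low L',.03,(143,395)),('low R',.03,(285,365)),('up R',.1,(245,185)),('up L',.1,(95,210))]: print(nm,onz(c,*P(p),z).round(3))
for nm,z,p in[('bot A',.15,(318,80)),('bot B',.095,(345,370)),('bot C',.14,(735,288)),('jar',.075,(728,177))]: print(nm,onz(c,*P(p),z).round(3))
for nm,p in[('t1',(307,85)),('t2',(366,78))]: print(nm,onz(s,p[0]/2.7+140,p[1]/2.7+130,0).round(3))
w=env.get_calibration('wrist');R=toolR();o=env.get_obs();E=np.array(w['extrinsics'])
print('wristcam in tool',(R.T@(E[:3,3]-o['tool_pos'])).round(4),(R.T@E[:3,:3]).round(3).tolist(),w['fx'],o['tool_pos'],o['qpos'])
E
```

```text
plate [[0.61, -0.158, 0.005], [0.577, -0.266, 0.005], [0.464, -0.234, 0.005], [0.498, -0.12, 0.005]] [ 0.537 -0.194  0.005] [np.float64(0.118), np.float64(0.114), np.float64(0.117), np.float64(0.119)]
yaw -17.129757337247238
plate in side [[292.0, 258.0], [284.0, 285.0], [240.0, 278.0], [251.0, 251.0]] crop [[409.0, 346.0], [388.0, 418.0], [270.0, 400.0], [299.0, 327.0]]
deck low L [0.418 0.223 0.03 ]
low R [0.452 0.06  0.03 ]
up R [0.648 0.101 0.1  ]
up L [0.621 0.268 0.1  ]
bot A [0.752 0.02  0.15 ]
bot B [ 0.444 -0.008  0.095]
bot C [ 0.527 -0.425  0.14 ]
jar [ 0.66  -0.445  0.075]
t1 [0.537 0.421 0.   ]
t2 [0.62  0.437 0.   ]
wristcam in tool [ 8.420e-02 -1.000e-04 -1.615e-01] [[0.0, -0.952, -0.305], [1.0, 0.001, -0.002], [0.002, -0.305, 0.952]] 339.297540581344 [0.26197015 0.59489499 0.2226194 ] [-65.42671     18.39005634  -4.01774505  83.10624516   1.29590074
  78.54250885  -3.26052909]
```

Request:
{"fn": "send_rows", "kwargs": {
  "plan": [
    [87,-10,-5,-40,0,0,0],
    [87,-30,-20,-20,0,0,0],
    [87,-35,-25,-10,0,0,0],
    [87,-38,-25,-10,0,0,0],
    [87,-38,-26,0,0,0,0],
    [87,-38,-26,0,0,0,0],
    [87,-38,-26,0,0,0,0],
    [87,-38,-26,0,0,0,0],
    [87,-38,-26,0,0,0,0],
    [87,-38,-26,0,0,0,0],
    [87,-38,-26,0,0,0,0],
    [87,-35,-25,0,0,0,0]
  ]
}}

```text
time_s: 1.8
tool_pos: [0.5282, 0.1678, 0.303]
tool_rot: [180.0, 0.0, 156.2]
force: [0.1, -0.1, 0.7]
grip_width: 0.087
```

Request:
{"fn": "send_rows", "kwargs": {
  "plan": [
    [87,-6,-8,0,0,0,-0.05],
    [87,0,0,0,0,0,-0.14],
    [87,0,0,0,0,0,-0.14],
    [87,0,0,0,0,0,-0.14],
    [87,0,0,0,0,0,-0.14],
    [87,0,0,0,0,0,0],
    [87,0,0,0,0,0,0]
  ]
}}

```text
time_s: 2.5
tool_pos: [0.5295, 0.1602, 0.3027]
tool_rot: [180.0, 0.0, -169.0]
force: [-0.2, -0.7, 0.4]
grip_width: 0.0873
```

```bash
python3 - <<'E'
from h import *
import json
o=env.get_obs();print(o['time_s'],o['tool_pos'],o['tool_rot'],o['qpos'].round(0))
c=env.get_calibration('wrist');im=env.read_camera('wrist');save('w1',im)
json.dump({k:np.array(v).tolist() for k,v in c.items()},open('w1.json','w'))
save('w1v',cv2.resize(cv2.convertScaleAbs(im,alpha=1.5),(784,588),interpolation=cv2.INTER_CUBIC))
for q in('deck','catch'):
  for r in env.regions_of('wrist',q): print(q,round(r['confidence'],2),r['rect'])
E
```

```text
2.5 [0.529478   0.16021829 0.30268594] [ 1.79990636e+02  1.39748651e-02 -1.69006292e+02] [-34.   5.  16.  90.  -1.  85.  83.]
deck 0.92 [219.2, 82.8, 366.3, 294.0]
catch 0.57 [278.8, 228.7, 305.3, 239.3]
```

View pics/w1v.png

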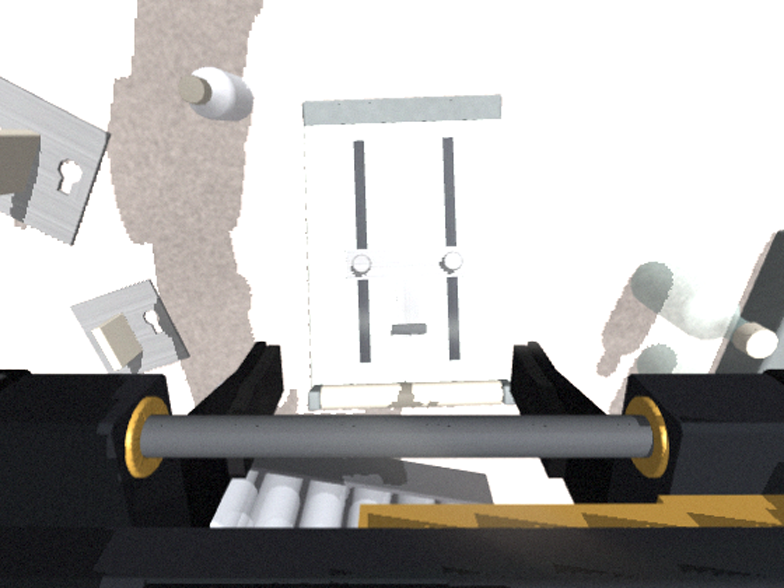

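The deck is clear in view: studs at about (361,263) and (452,261), catch at (408,329), face low corners at (305,126) and (500,120), in 1.4x pixels. I'll take one lower, shifted view for the height.

Request:
{"fn": "send_rows", "kwargs": {
  "plan": [
    [87,25,10,10,0,0,0],
    [87,30,20,20,0,0,0],
    [87,25,20,25,0,0,0],
    [87,0,0,15,0,0,0],
    [87,0,0,0,0,0,0],
    [87,0,0,0,0,0,0]
  ]
}}

```text
time_s: 3.25
tool_pos: [0.4419, 0.1935, 0.2332]
tool_rot: [-180.0, 0.0, -168.9]
force: [-0.0, -0.1, -0.3]
grip_width: 0.0866
```

```bash
python3 - <<'E'
from h import *
import json
o=env.get_obs();print(o['time_s'],o['tool_pos'],o['tool_rot'])
c=env.get_calibration('wrist');im=env.read_camera('wrist');save('w2',im)
json.dump({k:np.array(v).tolist() for k,v in c.items()},open('w2.json','w'))
for r in env.regions_of('wrist','deck'): print(round(r['confidence'],2),r['rect']); rc=r['rect']
a=cv2.imread('pics/w1.png')[75:275,205:375];b=im[:,:,::-1]
x0=int(max(0,rc[0]-10));y0=int(max(0,rc[1]-10));b=b[y0:y0+250,x0:x0+210];print(x0,y0)
a=cv2.resize(a,None,fx=2.3,fy=2.3,interpolation=cv2.INTER_CUBIC);b=cv2.resize(b,None,fx=1.9,fy=1.9,interpolation=cv2.INTER_CUBIC)
h=max(a.shape[0],b.shape[0]);f=np.zeros((h,a.shape[1]+b.shape[1],3),np.uint8);f[:a.shape[0],:a.shape[1]]=a;f[:b.shape[0],a.shape[1]:]=b
print(a.shape,f.shape);cv2.imwrite('pics/c.png',f)
E
```

```text
3.25 [0.4418773  0.19348918 0.233188  ] [-1.79998514e+02  4.55885083e-02 -1.68887505e+02]
0.59 [166.4, 159.9, 328.3, 379.4]
0.21 [50.0, 123.0, 131.0, 166.4]
40 113
(460, 391, 3) (475, 790, 3)
```

View pics/c.png

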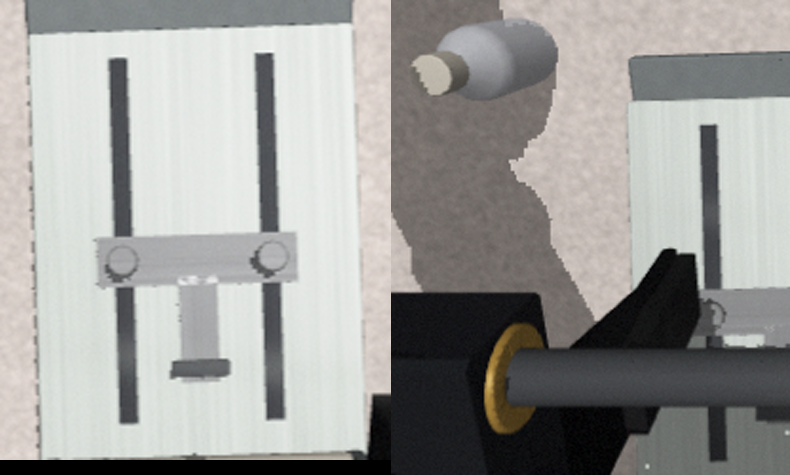

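```bash
cat > deck.py <<'E'
from h import *
import json
from scipy.optimize import least_squares
L=lambda n:json.load(open(n+'.json'))
w1,w2=L('w1'),L('w2')
def Rd(yaw,tilt=18): return Rot.from_euler('ZY',[yaw,-tilt],degrees=True).as_matrix()
def W(p,pts): return np.array(p[:3])+np.array(pts)@Rd(p[3]).T
def res(p):
    s=p[4];r=[]
    a=proj(w1,W(p,[[-.12,-.085,0],[-.12,.085,0],[s,-.038,.012],[s,.038,.012],[s+.056,0,.006]]))-[[217.2,90.2],[358,84.6],[257.6,187.2],[323.7,185.9],[292,235.4]]
    b=proj(w2,W(p,[[-.12,-.085,0],[s,-.038,.012]]))-[[165.8,166.2],[209.5,278.3]]
    t=np.array([0,.08]);e=[]
    for q,y in(((222.8,275),-.085),((363.3,275),.085)):
        A,B=proj(w1,W(p,[[0.05,y,0],[.1,y,0]]));d=(B-A)/np.linalg.norm(B-A);v=np.array(q)-A;e.append(d[0]*v[1]-d[1]*v[0])
    return np.r_[a.ravel(),b.ravel(),e]
if __name__=='__main__':
    f=least_squares(res,[.53,.165,.065,11,0],x_scale=[.01,.01,.01,1,.01]);print(f.x.round(4),f.fun.round(1))
    np.save('deck.npy',f.x)
    c=env.get_calibration('top');q=proj(c,W(f.x,[[-.12,-.085,0],[-.12,.085,0],[f.x[4],-.038,.012],[f.x[4],.038,.012],[f.x[4]+.056,0,.006]]))
    print('top px',q.round(1).tolist(),'crop',((q-[170,110])*2.8).round(0).tolist())
    J=f.jac;print(np.sqrt(np.diag(np.linalg.inv(J.T@J))*.5).round(4))
E
python3 deck.py
```

```text
[5.47500e-01 1.72400e-01 6.68000e-02 1.28237e+01 1.30000e-03] [ 0.6 -0.1 -0.1  0.8  0.9  0.9 -0.5  0.3  0.2 -1.  -0.7 -0.6 -1.  -0.2
  0.3  0.5]
top px [[270.5, 239.3], [219.0, 251.2], [247.2, 207.3], [223.5, 212.8], [231.1, 192.4]] crop [[281.0, 362.0], [137.0, 395.0], [216.0, 272.0], [150.0, 288.0], [171.0, 231.0]]
[0.0005 0.0003 0.0014 0.1743 0.0008]
```

Request:
{"fn": "send_rows", "kwargs": {
  "plan": [
    [87,0,-30,-10,0,0,0],
    [87,0,-40,-10,0,0,0],
    [87,2,-40,0,0,0,0],
    [87,2,-40,0,0,0,0],
    [87,2,-40,0,0,0,0],
    [87,2,-40,0,0,0,0],
    [87,2,-40,0,0,0,0],
    [87,2,-40,0,0,0,0],
    [87,2,-40,0,0,0,0],
    [87,1,-39,0,0,0,0]
  ]
}}

```text
time_s: 4.35
tool_pos: [0.5027, -0.1935, 0.254]
tool_rot: [-179.9, 0.1, -168.9]
force: [0.8, 0.9, -0.3]
grip_width: 0.0869
```

Request:
{"fn": "send_rows", "kwargs": {
  "plan": [
    [87,0,0,0,0,0,0.12],
    [87,0,0,0,0,0,0.12],
    [87,0,0,0,0,0,0.12],
    [87,0,0,0,0,0,0.13],
    [87,0,0,0,0,0,0],
    [87,0,0,0,0,0,0]
  ]
}}

```text
time_s: 4.95
tool_pos: [0.5024, -0.1913, 0.2532]
tool_rot: [-180.0, 0.1, 163.2]
force: [1.1, 0.8, 0.9]
grip_width: 0.0871
```

```bash
python3 - <<'E'
from h import *
import json
o=env.get_obs();print(o['time_s'],o['tool_pos'],o['tool_rot'],o['force'])
c=env.get_calibration('wrist');im=env.read_camera('wrist');save('w3',im)
json.dump({k:np.array(v).tolist() for k,v in c.items()},open('w3.json','w'))
for r in env.regions_of('wrist','guide_grip'): print(round(r['confidence'],2),r['rect'])
save('w3v',cv2.resize(im[60:340,120:480],None,fx=2.1,fy=2.1,interpolation=cv2.INTER_CUBIC))
E
```

```text
4.95 [ 0.50244194 -0.19133741  0.25321173] [-1.79992362e+02  6.42337754e-02  1.63237668e+02] [1.06716133 0.79316885 0.87751613]
0.87 [239.9, 142.7, 341.7, 240.7]
0.85 [341.7, 235.1, 442.0, 297.0]
0.84 [117.8, 0.0, 272.2, 112.3]
```

View pics/w3v.png

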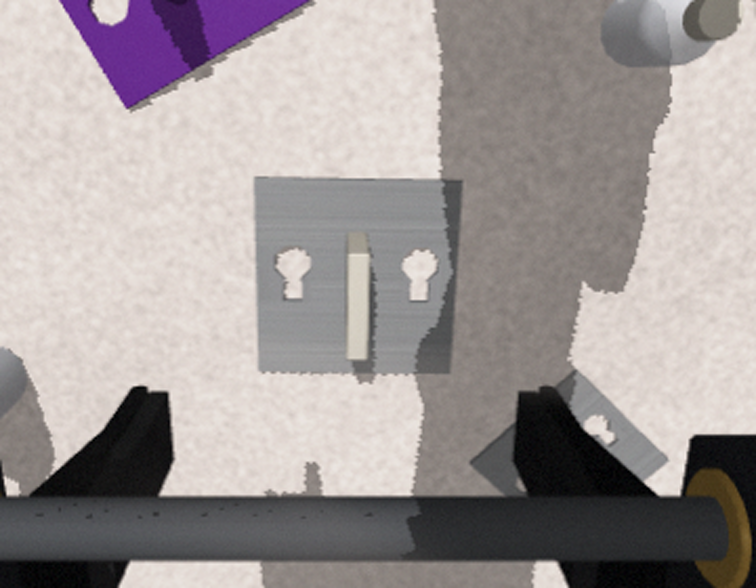

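```bash
python3 - <<'E'
from h import *
import json
from scipy.optimize import least_squares
w=json.load(open('w3.json'))
m=np.array([[-60,-60,5],[-60,60,5],[60,60,5],[60,-60,5],[-30,-6,60],[-30,6,60],[30,6,60],[30,-6,60],[-10,-38,5],[-10,38,5]])/1e3
q=np.array([[255,178],[462,180],[450,374],[260,373],[347,254],[369,254],[367,359],[347,359],[293,265],[420,266]])/2.1+[120,60]
W=lambda p:np.array([p[0],p[1],p[2]])+m@Rot.from_euler('z',p[3],degrees=True).as_matrix().T
f=least_squares(lambda p:(proj(w,W(p))-q).ravel(),[.537,-.194,0,-17],x_scale=[.01,.01,.01,1])
print(f.x.round(4),f.fun.round(1))
c=env.get_calibration('top');print('top crop px',((proj(c,W(f.x)[:4])-[170,110])*2.8).round(0).tolist())
o=env.get_obs();R=toolR();print('to grasp tcp in tool mm',(R.T@(np.r_[f.x[:2],.036-.0187]-o['tool_pos'])*1e3).round(1),'yaw turn',f.x[3]+180-o['tool_rot'][2])
E
```

```text
[ 5.37100e-01 -1.93900e-01 -4.20000e-03 -1.72231e+01] [-0.5  0.7 -0.3  0.6  0.  -0.7 -0.2 -1.   0.1 -0.3  0.7 -0.2  0.5  1.
 -0.4  0.9  0.  -0.7 -0.1 -0.7]
top crop px [[536.0, 355.0], [438.0, 326.0], [467.0, 229.0], [564.0, 258.0]]
to grasp tcp in tool mm [-34.    7.3 235.7] yaw turn -0.43303151455029365
```

Request:
{"fn": "send_rows", "kwargs": {
  "plan": [
    [87,-12,3,25,0,0,0.004],
    [87,-12,3,40,0,0,0.004],
    [87,-10,1,40,0,0,0],
    [87,0,0,40,0,0,0],
    [87,0,0,40,0,0,0],
    [87,0,0,30,0,0,0],
    [87,0,0,20,0,0,0],
    [87,0,0,0,0,0,0]
  ]
}}

```text
time_s: 5.85
tool_pos: [0.5342, -0.1933, 0.0146]
tool_rot: [-179.9, -0.3, 162.7]
force: [-0.5, 0.5, -0.1]
grip_width: 0.0868
```

Request:
{"fn": "send_rows", "kwargs": {
  "plan": [
    [0,0,0,0,0,0,0],
    [0,0,0,0,0,0,0],
    [0,0,0,0,0,0,0],
    [0,0,0,0,0,0,0],
    [0,0,0,0,0,0,0],
    [0,0,0,0,0,0,0],
    [0,0,0,0,0,0,0],
    [0,0,0,0,0,0,0]
  ],
  "grip_force": 45
}}

```text
time_s: 6.65
tool_pos: [0.5366, -0.194, 0.0176]
tool_rot: [180.0, 0.0, 162.7]
force: [-0.8, 0.6, 0.3]
grip_width: 0.0311
```

Request:
{"fn": "send_rows", "kwargs": {
  "plan": [
    [0,0,0,0,0,0,0],
    [0,0,0,0,0,0,0],
    [0,0,0,0,0,0,0],
    [0,0,0,0,0,0,0],
    [0,0,0,0,0,0,0],
    [0,0,0,0,0,0,0],
    [0,0,0,0,0,0,0]
  ]
}}

```text
time_s: 7.35
tool_pos: [0.5366, -0.194, 0.0175]
tool_rot: [180.0, -0.0, 162.7]
force: [-0.5, 0.4, -0.8]
grip_width: 0.0116
```

Request:
{"fn": "send_rows", "kwargs": {
  "plan": [
    [0,0,0,-10,0,0,0],
    [0,0,0,-20,0,0,0],
    [0,0,0,-20,0,0,0],
    [0,0,0,-20,0,0,0],
    [0,0,0,-20,0,0,0],
    [0,0,0,-20,0,0,0],
    [0,0,0,-20,0,0,0],
    [0,0,0,-20,0,0,0],
    [0,0,0,-20,0,0,0],
    [0,0,0,-20,0,0,0],
    [0,0,0,-10,0,0,0],
    [0,0,0,0,0,0,0]
  ]
}}

```text
time_s: 8.55
tool_pos: [0.5372, -0.1945, 0.219]
tool_rot: [180.0, 0.1, 162.6]
force: [1.0, -0.5, -1.9]
grip_width: 0.012
```

Request:
{"fn": "send_rows", "kwargs": {
  "plan": [
    [0,4,12,-10,0,0,0],
    [0,8,25,-10,0,0,0],
    [0,11,35,-5,0,0,0],
    [0,11,35,0,0,0,0],
    [0,11,35,0,0,0,0],
    [0,11,35,0,0,0,0],
    [0,11,35,0,0,0,0],
    [0,11,35,0,0,0,0],
    [0,11,35,0,0,0,0],
    [0,11,35,0,0,0,0],
    [0,7,20,0,0,0,0],
    [0,3,11,0,0,0,0]
  ]
}}

```text
time_s: 9.75
tool_pos: [0.534, 0.1735, 0.2408]
tool_rot: [-179.9, -0.1, 162.9]
force: [0.3, 0.0, -2.1]
grip_width: 0.0116
```

```bash
cat >> h.py <<'E'
def plan(h,dx=0.,dy=0.,show=True):
    """tool-frame move (mm) and turn (rad) from here to guide over studs, underside h above deck; dx,dy shift in deck axes"""
    p=np.load('deck.npy');D=Rot.from_euler('ZY',[p[3],-18],degrees=True).as_matrix()
    T=D@np.diag([-1,1,-1]);tgt=p[:3]+D@[p[4]+.010+dx,dy,h+.0175]
    o=env.get_obs();R=toolR(o)
    print('t',o['time_s'],'shift mm',(R.T@(tgt-o['tool_pos'])*1e3).round(1),'turn',Rot.from_matrix(R.T@T).as_rotvec().round(4))
    d=D.T@(np.array(o['tool_pos'])-p[:3])*1e3;print('guide centre underside in deck mm',(d-[0,0,17.5]).round(1),'force deck',(D.T@o['force']).round(1),'torque deck',(D.T@o['wrist_torque']).round(2))
E
python3 - <<'E'
from h import *
plan(.06); save('s2',env.read_camera('side'))
E
```

```text
t 9.75 shift mm [-2.1 -3.6 96.9] turn [-0.0828 -0.3097 -0.5185]
guide centre underside in deck mm [ 41.5   4.1 152. ] force deck [-0.4 -0.  -2.1] torque deck [-0.01 -0.   -0.01]
```

Request:
{"fn": "send_rows", "kwargs": {
  "plan": [
    [0,0,0,0,-0.0138,-0.0516,-0.0864],
    [0,0,0,0,-0.0138,-0.0516,-0.0864],
    [0,0,0,0,-0.0138,-0.0516,-0.0864],
    [0,0,0,0,-0.0138,-0.0516,-0.0864],
    [0,0,0,0,-0.0138,-0.0516,-0.0864],
    [0,0,0,0,-0.0138,-0.0516,-0.0864],
    [0,0,0,0,0,0,0],
    [0,0,0,0,0,0,0]
  ]
}}

```text
time_s: 10.6
tool_pos: [0.5352, 0.1694, 0.2422]
tool_rot: [180.0, 18.1, -167.6]
force: [-0.3, 0.4, -4.0]
grip_width: 0.0117
```

```bash
python3 - <<'E'
from h import *
plan(.06); a=env.read_camera('side');b=env.read_camera('wrist')
a=cv2.resize(a[100:240,190:350],None,fx=2.5,fy=2.5,interpolation=cv2.INTER_CUBIC);b=cv2.resize(b[30:380,110:450],(340,350))
save('d',np.hstack([a[:350],b]))
E
```

```text
t 10.6 shift mm [30.9  0.2 93.3] turn [-0.002   0.0011 -0.0074]
guide centre underside in deck mm [ 42.1  -0.2 153.3] force deck [-1.4  0.5 -3.7] torque deck [ 0.07  0.62 -0.04]
```

View pics/d.png

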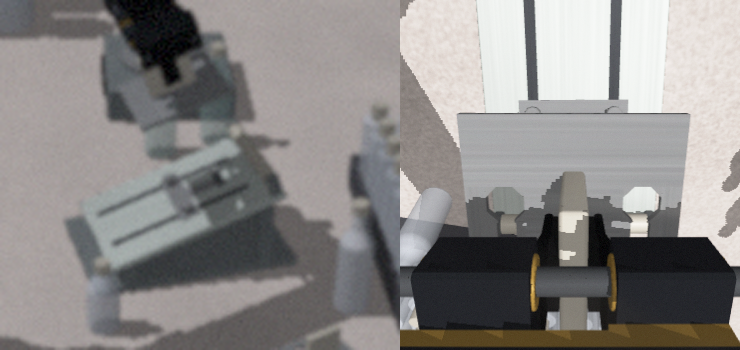

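Request:
{"fn": "send_rows", "kwargs": {
  "plan": [
    [0,5,0,10,-0.002,0.001,-0.007],
    [0,8,0,20,0,0,0],
    [0,8,0,20,0,0,0],
    [0,8,0,20,0,0,0],
    [0,2,0,15,0,0,0],
    [0,0,0,8,0,0,0],
    [0,0,0,0,0,0,0],
    [0,0,0,0,0,0,0]
  ]
}}

```text
time_s: 11.5
tool_pos: [0.5353, 0.1709, 0.1449]
tool_rot: [-180.0, 18.1, -167.0]
force: [0.4, 0.2, -2.8]
grip_width: 0.0114
```

```bash
python3 - <<'E'
from h import *
import json
plan(.03); c=env.get_calibration('wrist'); b=env.read_camera('wrist');save('w4',b)
json.dump({k:np.array(v).tolist() for k,v in c.items()},open('w4.json','w'))
# predicted pixels of plate top corners/keyholes in the nominal grasp
o=env.get_obs();R=toolR(o);m=np.array([[-60,-60,5],[-60,60,5],[-10,-38,5],[-10,38,5],[13.5,-38,5],[13.5,38,5],[-30,-6,60],[-30,6,60]])
t=(m-[0,0,17.5])*[-1,1,-1]/1e3
print('pred guide px',proj(c,np.array(o['tool_pos'])+t@R.T).round(1).tolist())
p=np.load('deck.npy');D=Rot.from_euler('ZY',[p[3],-18],degrees=True).as_matrix()
print('pred studs',proj(c,p[:3]+np.array([[p[4],-.038,.012],[p[4],.038,.012]])@D.T).round(1).tolist())
save('w4v',cv2.resize(b[110:330,140:420],None,fx=2.8,fy=2.7,interpolation=cv2.INTER_CUBIC))
E
```

```text
t 11.5 shift mm [ 1.2 -1.2 30.6] turn [0.0006 0.0021 0.0033]
guide centre underside in deck mm [12.5  1.2 60.6] force deck [-0.4  0.1 -2.8] torque deck [0.08 0.56 0.01]
pred guide px [[166.6, 147.3], [401.6, 147.5], [215.5, 237.7], [352.4, 237.9], [217.9, 275.4], [349.8, 275.5], [268.5, 246.7], [299.9, 246.7]]
pred studs [[228.1, 204.9], [335.9, 205.4]]
```

View pics/w4v.png

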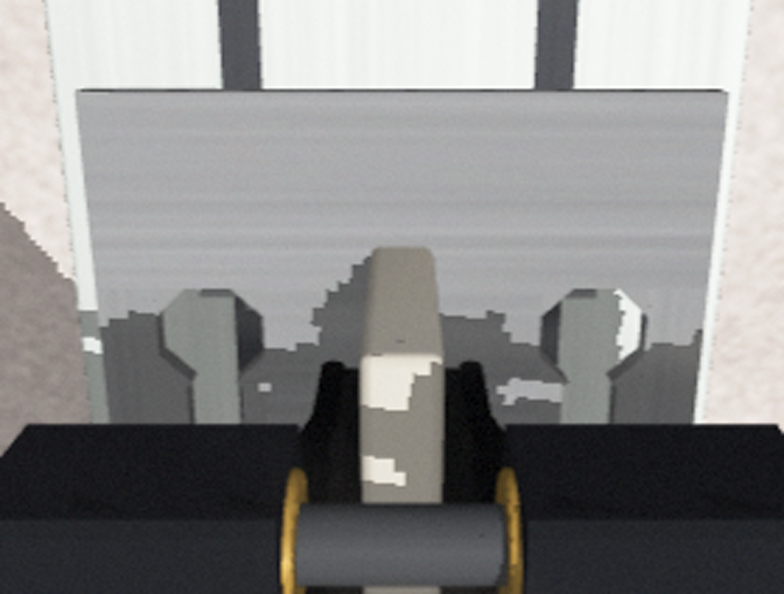

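Request:
{"fn": "send_rows", "kwargs": {
  "plan": [
    [0,-0.4,-0.6,6,0,0.002,0.003],
    [0,-0.4,-0.6,8,0,0,0],
    [0,0,0,8,0,0,0],
    [0,0,0,8,0,0,0],
    [0,0,0,6,0,0,0],
    [0,0,0,4,0,0,0],
    [0,0,0,0,0,0,0],
    [0,0,0,0,0,0,0],
    [0,0,0,0,0,0,0]
  ]
}}

```text
time_s: 12.45
tool_pos: [0.5481, 0.1727, 0.1072]
tool_rot: [179.9, 18.0, -167.2]
force: [-0.2, -0.3, -2.6]
grip_width: 0.0113
```

```bash
python3 - <<'E'
from h import *
plan(.02,.002); b=env.read_camera('wrist');save('w5',b)
a=cv2.convertScaleAbs(b[190:280,180:390],alpha=1.3)
save('w5v',cv2.resize(a,None,fx=3.8,fy=3.8,interpolation=cv2.INTER_CUBIC))
E
```

```text
t 12.45 shift mm [-0.3 -0.1  0.7] turn [0.0011 0.0005 0.0004]
guide centre underside in deck mm [13.1  0.1 20.7] force deck [-1.  -0.2 -2.4] torque deck [ 0.02  0.57 -0.01]
```

View pics/w5v.png

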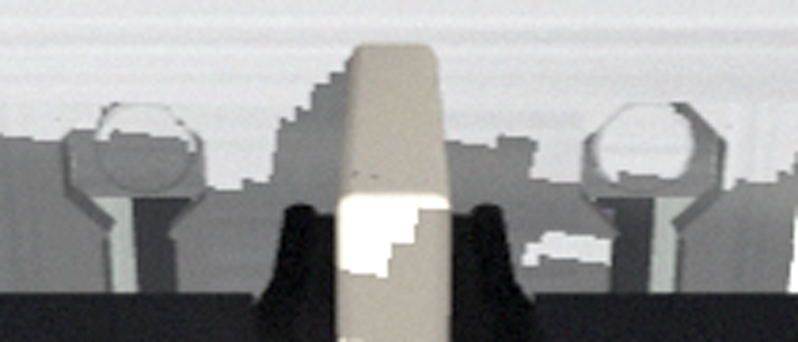

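```bash
cat > joint.py <<'E'
from deck import *
w4=L('w4')
c5=env.get_calibration('wrist');o=env.get_obs();R=toolR(o);tp=np.array(o['tool_pos'])
E=np.array(c5['extrinsics']);
m=np.array([[-60,-60,5],[-60,60,5],[-20.5,-38,5],[-20.5,38,5],[-30,-6,60],[-30,6,60]])/1e3
q5=np.array([[167.9,143.3],[400,143.3],[215.4,217.05],[352.2,217.05],[268.6,241.4],[297.6,241.4]])
def guide(g):  # gx,gz shift, pitch about grasp point
    Rg=Rot.from_euler('y',g[2],degrees=True).as_matrix()
    return (m-[0,0,.036])@Rg.T+[g[0],0,.036+g[1]]
def px(g): return proj(c5,tp+((guide(g)-[0,0,.0175])*[-1,1,-1])@R.T)
def full(v):
    p,g=v[:5],v[5:]
    a=res(p)
    st=proj(c5,W(p,[[p[4],-.038,.012],[p[4],.038,.012]]))-[[218.2,228.8],[349,228.8]]
    return np.r_[a,2*st.ravel(),(px(g)-q5).ravel(),g[2]*.3,g[1]*500]
v=least_squares(full,np.r_[np.load('deck.npy'),0,0,0],x_scale=[.01,.01,.01,1,.01,.01,.01,1]).x
print('deck',v[:5].round(4),'guide in tool',v[5:].round(4));print(full(v).round(1))
p=v[:5];D=Rd(p[3]);k=guide(v[5:])
kt=tp+((k-[0,0,.0175])*[-1,1,-1])@R.T
kd=(kt-p[:3])@D*1e3
print('keyhole centre (deck, mm) x',kd[2:4,0].mean()+10.5,'z underside',kd[2:4,2].mean()-5,'y',kd[2:4,1].mean(),'stud x',p[4]*1e3)
E
python3 joint.py
```

```text
deck [5.47400e-01 1.72500e-01 7.09000e-02 1.26934e+01 9.00000e-04] guide in tool [-0.001  -0.0018 -0.0033]
[ 0.2 -0.5  1.   0.7  0.7  1.3 -0.   0.7  0.2 -0.1 -1.7 -0.2 -1.8  1.3
 -0.5  1.1  0.4 -0.8 -0.1 -0.1 -0.3  0.8  0.4  1.  -0.6 -0.8  0.7 -0.6
 -0.  -0.2  2.  -0.1 -0.  -0.9]
keyhole centre (deck, mm) x 1.0019119252370015 z underside 14.963846345489138 y 0.030849484382574843 stud x 0.9065433344841556
```

Request:
{"fn": "send_rows", "kwargs": {
  "plan": [
    [0,0,0,1.5,0,0,0],
    [0,0,0,1.5,0,0,0],
    [0,0,0,1,0,0,0],
    [0,0,0,0,0,0,0],
    [0,0,0,0,0,0,0]
  ]
}}

```text
time_s: 13.0
tool_pos: [0.5491, 0.1728, 0.1029]
tool_rot: [180.0, 18.0, -167.2]
force: [0.6, 0.3, -3.1]
grip_width: 0.0117
```

Request:
{"fn": "send_rows", "kwargs": {
  "plan": [
    [0,0,0,1,0,0,0],
    [0,0,0,0.5,0,0,0],
    [0,0,0,0,0,0,0],
    [0,0,0,0,0,0,0]
  ]
}}

```text
time_s: 13.4
tool_pos: [0.5496, 0.1729, 0.1015]
tool_rot: [180.0, 18.0, -167.2]
force: [-0.2, -0.2, -2.9]
grip_width: 0.0116
```

Request:
{"fn": "send_rows", "kwargs": {
  "plan": [
    [0,0,0,1,0,0,0],
    [0,0,0,0.5,0,0,0],
    [0,0,0,0,0,0,0],
    [0,0,0,0,0,0,0]
  ]
}}

```text
time_s: 13.8
tool_pos: [0.55, 0.173, 0.1001]
tool_rot: [180.0, 18.0, -167.2]
force: [-0.4, 0.4, -3.2]
grip_width: 0.0118
```

```bash
python3 -c "
from h import *
plan(.0)"
```

```text
t 13.8 shift mm [ 1.4 -0.1 13.4] turn [ 0.0008 -0.0003  0.0004]
guide centre underside in deck mm [12.7  0.  13.4] force deck [-1.3  0.4 -3. ] torque deck [0.09 0.57 0.02]
```

Request:
{"fn": "send_rows", "kwargs": {
  "plan": [
    [0,0,0,1,0,0,0],
    [0,0,0,0.5,0,0,0],
    [0,0,0,0,0,0,0],
    [0,0,0,0,0,0,0]
  ]
}}

```text
time_s: 14.2
tool_pos: [0.5505, 0.1731, 0.0988]
tool_rot: [180.0, 18.0, -167.2]
force: [0.6, 0.6, -1.9]
grip_width: 0.0119
```

Request:
{"fn": "send_rows", "kwargs": {
  "plan": [
    [0,0,0,1,0,0,0],
    [0,0,0,0.5,0,0,0],
    [0,0,0,0,0,0,0],
    [0,0,0,0,0,0,0]
  ]
}}

```text
time_s: 14.6
tool_pos: [0.551, 0.1733, 0.0974]
tool_rot: [180.0, 18.0, -167.1]
force: [-0.8, -0.2, -1.3]
grip_width: 0.0116
```

Request:
{"fn": "send_rows", "kwargs": {
  "plan": [
    [0,0,0,1,0,0,0],
    [0,0,0,0.5,0,0,0],
    [0,0,0,0,0,0,0],
    [0,0,0,0,0,0,0]
  ]
}}

```text
time_s: 15.0
tool_pos: [0.5514, 0.1734, 0.0959]
tool_rot: [180.0, 18.0, -167.1]
force: [-1.1, 0.3, -1.3]
grip_width: 0.012
```

```bash
python3 -c "
from h import *
plan(.0)"
```

```text
t 15.0 shift mm [ 1.5 -0.1  8.9] turn [ 0.0009 -0.      0.0005]
guide centre underside in deck mm [12.8  0.1  8.9] force deck [-1.4  0.5 -0.9] torque deck [ 0.02  0.46 -0.04]
```

Request:
{"fn": "send_rows", "kwargs": {
  "plan": [
    [0,0,0,1,0,0,0],
    [0,0,0,0.5,0,0,0],
    [0,0,0,0,0,0,0],
    [0,0,0,0,0,0,0]
  ]
}}

```text
time_s: 15.4
tool_pos: [0.5519, 0.1735, 0.0945]
tool_rot: [180.0, 18.0, -167.1]
force: [-0.7, 0.0, 0.2]
grip_width: 0.0116
```

Request:
{"fn": "send_rows", "kwargs": {
  "plan": [
    [0,0,0,1,0,0,0],
    [0,0,0,0,0,0,0],
    [0,0,0,0,0,0,0]
  ]
}}

```text
time_s: 15.7
tool_pos: [0.5522, 0.1736, 0.0935]
tool_rot: [180.0, 18.0, -167.2]
force: [-0.6, -0.5, -0.8]
grip_width: 0.0119
```

Request:
{"fn": "send_rows", "kwargs": {
  "plan": [
    [0,0,0,0.6,0,0,0],
    [0,0,0,0,0,0,0],
    [0,0,0,0,0,0,0]
  ]
}}

```text
time_s: 16.0
tool_pos: [0.5523, 0.1736, 0.0933]
tool_rot: [179.9, 18.0, -167.2]
force: [-4.2, -1.0, 5.4]
grip_width: 0.0116
```

```bash
python3 -c "
from h import *
plan(.0)"
```

```text
t 16.0 shift mm [ 1.5 -0.2  6.2] turn [ 0.001  -0.0002  0.0004]
guide centre underside in deck mm [12.9  0.1  6.2] force deck [-2.5 -0.1  6.5] torque deck [-0.16  0.89 -0.07]
```

Request:
{"fn": "send_rows", "kwargs": {
  "plan": [
    [0,0,0,0.5,0,0,0],
    [0,0,0,0,0,0,0],
    [0,0,0,0,0,0,0]
  ]
}}

```text
time_s: 16.3
tool_pos: [0.5523, 0.1736, 0.0933]
tool_rot: [179.9, 18.0, -167.2]
force: [-8.0, -1.4, 9.6]
grip_width: 0.0117
```

```bash
python3 -c "
from h import *
plan(.0)"
```

```text
t 16.3 shift mm [ 1.5 -0.1  6.2] turn [ 0.0012 -0.0005  0.0003]
guide centre underside in deck mm [12.8  0.1  6.2] force deck [-4.8  0.5 11.7] torque deck [-0.24  1.26  0.01]
```

Request:
{"fn": "send_rows", "kwargs": {
  "plan": [
    [0,1,0,-0.4,0,0,0],
    [0,1,0,0,0,0,0],
    [0,1,0,0,0,0,0],
    [0,1,0,0,0,0,0],
    [0,1,0,0,0,0,0],
    [0,1,0,0,0,0,0],
    [0,0,0,0,0,0,0]
  ]
}}

```text
time_s: 17.0
tool_pos: [0.548, 0.1728, 0.0921]
tool_rot: [179.9, 18.2, -167.1]
force: [1.6, 0.0, 6.6]
grip_width: 0.0117
```

```bash
python3 -c "
from h import *
plan(.0)"
```

```text
t 17.0 shift mm [-3.  -0.3  6.4] turn [0.0014 0.0029 0.0006]
guide centre underside in deck mm [8.4 0.3 6.4] force deck [ 3.5 -0.3  5.8] torque deck [-0.1  -0.31  0.05]
```

Request:
{"fn": "send_rows", "kwargs": {
  "plan": [
    [0,1.5,0,0,0,0,0],
    [0,1.5,0,0,0,0,0],
    [0,1.5,0,0,0,0,0],
    [0,1.5,0,0,0,0,0],
    [0,1.5,0,0,0,0,0],
    [0,1.5,0,0,0,0,0],
    [0,0,0,0,0,0,0]
  ]
}}

```text
time_s: 17.7
tool_pos: [0.5396, 0.171, 0.0893]
tool_rot: [179.9, 18.2, -167.1]
force: [1.6, 1.2, 4.7]
grip_width: 0.0118
```

```bash
python3 -c "
from h import *
plan(.0)"
```

```text
t 17.7 shift mm [-12.   -0.5   6.4] turn [0.0015 0.0028 0.0008]
guide centre underside in deck mm [-0.7  0.4  6.4] force deck [3.2 0.8 3.9] torque deck [-0.11 -0.29  0.08]
```

Request:
{"fn": "send_rows", "kwargs": {
  "plan": [
    [0,1.5,-0.2,0,0,0,0],
    [0,1.5,0,0,0,0,0],
    [0,1,0,0,0,0,0],
    [0,0,0,0,0,0,0]
  ]
}}

```text
time_s: 18.1
tool_pos: [0.536, 0.1701, 0.088]
tool_rot: [179.9, 18.2, -167.1]
force: [1.8, 0.2, 6.0]
grip_width: 0.0115
```

Request:
{"fn": "send_rows", "kwargs": {
  "plan": [
    [0,1,0,0,0,0,0],
    [0,1,0,0,0,0,0],
    [0,0,0,0,0,0,0]
  ]
}}

```text
time_s: 18.4
tool_pos: [0.5337, 0.1694, 0.0871]
tool_rot: [179.9, 18.1, -167.1]
force: [1.2, 0.3, 6.1]
grip_width: 0.0116
```

Request:
{"fn": "send_rows", "kwargs": {
  "plan": [
    [0,1,0,0,0,0,0],
    [0,0,0,0,0,0,0],
    [0,0,0,0,0,0,0]
  ]
}}

```text
time_s: 18.7
tool_pos: [0.5336, 0.1694, 0.0872]
tool_rot: [179.9, 18.2, -167.1]
force: [4.5, 1.7, 5.2]
grip_width: 0.0117
```

```bash
python3 -c "
from h import *
plan(.0)"
```

```text
t 18.7 shift mm [-18.6  -0.2   6.4] turn [0.0015 0.0035 0.0005]
guide centre underside in deck mm [-7.3  0.2  6.3] force deck [6.1 0.7 3.4] torque deck [-0.04 -0.78  0.02]
```

Request:
{"fn": "send_rows", "kwargs": {
  "plan": [
    [0,1,0,0,0,0,0],
    [0,0.5,0,0,0,0,0],
    [0,0,0,0,0,0,0],
    [0,0,0,0,0,0,0]
  ]
}}

```text
time_s: 19.1
tool_pos: [0.5333, 0.1693, 0.0873]
tool_rot: [179.9, 18.3, -167.1]
force: [9.2, 2.4, 3.6]
grip_width: 0.0118
```

```bash
python3 - <<'E'
from h import *
plan(.0);o=env.get_obs();p=np.load('deck.npy');s=env.get_calibration('side');t=env.get_calibration('top')
a=env.read_camera('side');b=env.read_camera('top')
a=cv2.resize(a[140:215,215:315],None,fx=4,fy=4,interpolation=cv2.INTER_CUBIC);b=cv2.resize(b[160:255,200:280],(320,380),interpolation=cv2.INTER_CUBIC)
f=np.zeros((380,720,3),np.uint8);f[:300,:400]=a;f[:,400:]=b;save('e',f)
E
```

```text
t 19.1 shift mm [-18.8  -0.2   6.6] turn [0.0016 0.0061 0.0005]
guide centre underside in deck mm [-7.5  0.2  6.5] force deck [10.1  0.3  0.5] torque deck [-0.07 -1.41  0.04]
```

View pics/e.png

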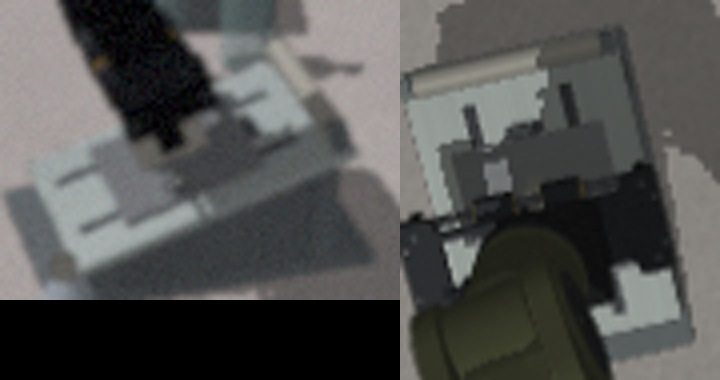

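Request:
{"fn": "send_rows", "kwargs": {
  "plan": [
    [0,-0.7,0,0,0,0,0],
    [50,0,0,0,0,0,0],
    [50,0,0,0,0,0,0],
    [50,0,0,0,0,0,0],
    [50,0,0,0,0,0,0],
    [50,0,0,0,0,0,0],
    [50,0,0,0,0,0,0],
    [50,0,0,0,0,0,0]
  ]
}}

```text
time_s: 20.0
tool_pos: [0.5311, 0.1685, 0.0857]
tool_rot: [180.0, 18.0, -167.2]
force: [0.1, -0.4, -0.7]
grip_width: 0.0491
```

Request:
{"fn": "send_rows", "kwargs": {
  "plan": [
    [50,0,0,-3,0,0,0],
    [50,0,0,-8,0,0,0],
    [50,0,0,-15,0,0,0],
    [50,0,0,-20,0,0,0],
    [50,0,0,-25,0,0,0],
    [50,0,0,-25,0,0,0],
    [50,0,0,-25,0,0,0],
    [50,20,0,-25,0,0,0],
    [50,20,0,-20,0,0,0],
    [50,10,0,-10,0,0,0],
    [50,0,0,0,0,0,0],
    [50,0,0,0,0,0,0]
  ]
}}

```text
time_s: 21.2
tool_pos: [0.4556, 0.1485, 0.2308]
tool_rot: [179.7, 18.3, -167.5]
force: [-0.6, 0.1, -0.9]
grip_width: 0.0498
```

```bash
python3 - <<'E'
from h import *
plan(.0);p=np.load('deck.npy');p[2]=.0727
c=env.get_calibration('wrist');b=env.read_camera('wrist');save('w6',b)
for q in('catch','guide_grip'):
  for r in env.regions_of('wrist',q): print(q,round(r['confidence'],2),np.round(r['rect']))
a=env.read_camera('side')
a=cv2.resize(a[140:240,200:310],None,fx=2.4,fy=2.4,interpolation=cv2.INTER_CUBIC);b=cv2.resize(b[60:360,130:450],None,fx=1.6,fy=1.6,interpolation=cv2.INTER_CUBIC)
f=np.zeros((480,a.shape[1]+b.shape[1],3),np.uint8);f[:240,:a.shape[1]]=a;f[:,a.shape[1]:]=b;print(a.shape);save('f',f)
E
```

```text
t 21.2 shift mm [-50.2   2.6 168.1] turn [ 0.0031  0.0045 -0.0045]
guide centre underside in deck mm [-39.6  -2.9 167.8] force deck [-0.8  0.2 -0.7] torque deck [ 0.06  0.36 -0.04]
catch 0.73 [273. 260. 300. 271.]
guide_grip 0.84 [ 24. 198. 125. 269.]
guide_grip 0.63 [226. 150. 347. 265.]
(240, 264, 3)
```

View pics/f.png

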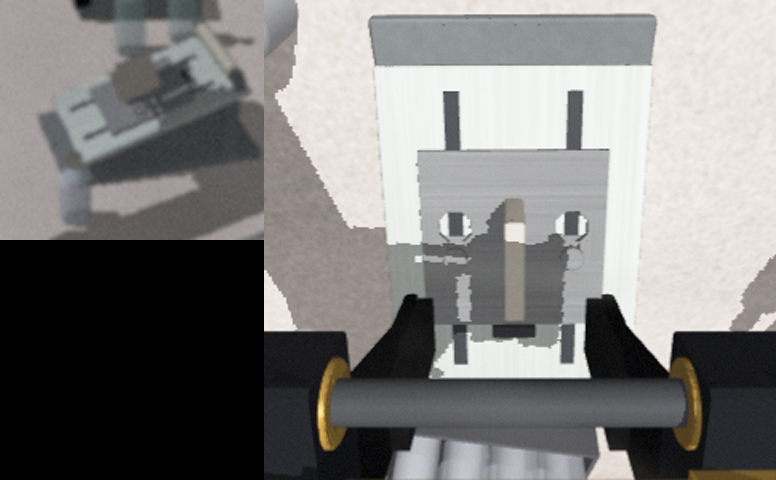

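```bash
python3 - <<'E'
from h import *
c=env.get_calibration('wrist');p=np.load('deck.npy');p[:3]=[.5474,.1725,.0725]
D=Rot.from_euler('ZY',[p[3],-18],degrees=True).as_matrix()
b=cv2.imread('pics/w6.png',0).astype(int)
print('profile rows 255-275',b[255:275,280:292].mean(1).round(0))
s=.001;pe=s-.020+.010+.060
f=lambda x,z:proj(c,p[:3]+D@[x,0,z])[0,1].round(1)
print('plate edge top',f(pe,.005),'lower edge',f(s-.07,.005),'catch up front/back',f(s+.052,.006),f(s+.060,.006),'down',f(s+.052,0),f(s+.06,0))
E
```

```text
profile rows 255-275 [136. 136. 137. 137. 136. 115.  94.  77.  35.  36.  45.  46.  45.  46.
  46.  58. 120. 175. 210. 214.]
plate edge top 264.6 lower edge 156.2 catch up front/back 266.7 273.2 down 264.1 270.5
```

```bash
python3 -c "
from h import *
print(env.sign_off(), env.get_obs()['time_s'])"
```

```text
the job is handed in; nothing more can be done
the job is handed in; nothing more can be done
```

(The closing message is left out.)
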